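Set out the carved panels and turn the stall sign

ROBOT

A 6-joint arm with a two-finger parallel gripper is mounted at the origin on the work surface. World frame = base frame: x ahead of the robot, y to its left, z up, the work surface at z = 0. Lengths are in m, angles in rad, forces in N, time in s.
With the tool pointing down it reaches from about 0.275 to 0.825 m from the base axis. Payload 4.9 kg.
Tool frame: the origin (TCP) lies midway between the tips of the shut fingers; the grasp point (between the pads) lies 19 mm behind it (bot.grip_depth is the distance from the TCP to the grasp point, in m); z points along the fingers, y is the line along which they close (so a half turn about z gives the same grasp; the last joint's range is limited). The gripper opens to 85 mm and grips with 20 to 120 N. Pads are 22 mm wide; open, the fingers measure 114 mm over their backs; the gripper's body (76 mm by 85 mm) begins 54 mm behind the grasp point. The pads swing forward as they close: fully open they stand 13 mm farther back than shut.
Start: joints at [-1.334, 0.326, -0.193, 1.052, 0, 1.437], TCP at [0.199, -0.513, 0.231] pointing down, gripper open.
Joint ranges: [-2.65, 2.65], [-0.97, 1.79], [-1.3, 1.35], [-1.93, 2.1], [-1.47, 1.37], [-3.14, 3.14]. Speed limits (rad/s): [2.57, 2.57, 3.14, 3.14, 3.14, 3.14].

INTERFACE

Orientations are given as a unit quaternion [w, x, y, z].
In Python, from cell import bot gives the robot as it stands. Calls block until the motion is done:
- bot.move_pose(position, orientation): joint-space move of the TCP to a pose.
- bot.move_linear(position, speed=0.15, rotation=None, until_force=None): straight line of the TCP; rotation=None keeps the orientation; speed is the mean speed in m/s. With until_force (N) it stops when the force on the tool has changed by that much, and returns True; else False.
- bot.goto_joints(angles): joint-space move.
- bot.set_gripper(opening, grasp_force=None): opening from 0.0 (shut) to 1.0 (fully open); grasp_force is the grip in N (None keeps the last); returns when the fingers have stopped.
- bot.wait(seconds).
- bot.solve_ik(position, orientation): joint angles nearest the present ones, or None.
- bot.camera(name): name is "side" or "top" or "wrist"; returns the picture (480x640x3 uint8, red, green, blue); there is no depth.
- bot.calibration(name): a dict with "mtx" (3x3 intrinsics, pixels), "k1" (the pictures are not rectified: a ray, as slopes to the right and down, at radius r is drawn at 1 + k1 r^2 times it, then the intrinsics apply), "extrinsics" (4x4, takes a point from world to camera coordinates); the wrist camera has in their place "hand_eye" (4x4, takes a point from camera to tool coordinates, whose origin is the TCP and whose axes are the flange's). Camera axes: x right, y down, z forward; pixel columns grow to the right and rows downward; lengths in m; the calibration is good to about 2 mm. A picture is of the moment at which its call begins: read the wrist's pose just before it. calibration takes no time and is no camera call.
A pose or a line that the arm cannot do raises bot.PlanningError and nothing moves.
- bot.close_job(): hands the job in; it is judged then, once.
Trained networks look in the newest picture that a camera, given by its name, has taken for a name from the list of things; names that differ only in an ending like _2 or _b are one class to them, and where a whole thing is asked for, a point or a joint stands for the part that bears it (a point fixed in the world has none). Each returns a list of dicts, best first, with "confidence" (0 to 1); they miss things now and then, are a little off and sometimes report something else, mostly with a low value. They report only what shows in the picture. A call takes as long as a camera call. They do not tell look-alikes from the thing itself.
- bot.search_frame(camera, thing): "bbox" ([left, top, width, height] in pixels, round what is visible of it).
Readings, each from a call of its own:
- bot.read_clock(): time.
- bot.read_joint_positions(): joint angles.
- bot.read_joint_vel(): joint speeds.
- bot.read_joint_efforts(): joint torques, N m.
- bot.read_position(): TCP position.
- bot.read_tool_rot(): TCP orientation.
- bot.read_ft_force(): force on the tool from outside, world axes, zero at the start.
- bot.read_moment(): the same for the moment, N m.
- bot.read_gripper_width(): opening from 0.0 (shut) to 1.0 (fully open).
- bot.read_finger_force(): force on a finger pad.
Only numpy, scipy, OpenCV 4.12 (cv2) and the standard library are available. Lean on these libraries where they do the work, as an engineer would, in place of code of your own. Each camera call takes 0.05 s, during which the arm holds its last target. There are 200 camera calls.

TASK

Set up the carver's stall: take the two carved panels out of their blocks and slide each one right way up, fully home, into the leaning rack slot whose width matches its thickness (thin panel in the narrowest slot, thick panel in the middle-width slot; the widest stays empty). When both panels are in and let go, turn the pivoted sign anticlockwise half a turn, to its stop, so that its carved face shows to the visitors on the far side of the bench. Leave the tools and other things on the bench where they are.

Things in the scene. Friction and masses are not known exactly. Their poses are not given: they have to be found in the camera images.
- panel_thin: Light limewood panel, 100 mm wide (x) x 12 mm thick (y) x 130 mm tall (z), about 100 g, with a shallow carved rosette on the middle of both faces (decoration, 2 mm). Origin at the centre of its lower edge; z up the panel. It starts upright in the groove of block_thin, x pointing roughly away from the robot, its top 108 mm bare above the block. Either face may look either way.
- panel_thick: Light limewood panel, 100 mm wide (x) x 24 mm thick (y) x 130 mm tall (z), about 200 g, with a shallow carved lozenge on the middle of both faces (decoration, 2 mm). Origin at the centre of its lower edge; z up the panel. It starts upright in the groove of block_thick, x pointing roughly away from the robot, its top 108 mm bare above the block. Either face may look either way.
- block_thin: Dark wooden block fixed to the bench, 120 mm long (x) x 50 mm wide (y) x 32 mm high, with an open-ended groove along x, 14 mm wide, floor 10 mm above the bench. Origin at the centre of its underside. panel_thin waits in it.
- block_thick: Dark wooden block fixed to the bench, 120 mm long (x) x 62 mm wide (y) x 32 mm high, with an open-ended groove along x, 26 mm wide, floor 10 mm above the bench. Origin at the centre of its underside. panel_thick waits in it.
- seat_narrow: Narrowest slot of the leaning rack, 15 mm clear width, for the thin panel. Origin: middle of the slot's floor, 62 mm above the bench. z points out of the slot (panels slide in along -z) and leans 28 degrees from vertical, towards the robot; x runs along the slot, away from the robot and upward; y is horizontal, across it. A panel fully home has its origin at about x -1 mm, y 0, z 0 and its axes along these.
- seat_medium: Middle-width slot of the leaning rack, 27 mm clear width, for the thick panel. Origin: middle of the slot's floor, 62 mm above the bench. z points out of the slot (panels slide in along -z) and leans 28 degrees from vertical, towards the robot; x runs along the slot, away from the robot and upward; y is horizontal, across it. A panel fully home has its origin at about x -1 mm, y 0, z 0 and its axes along these.
- seat_wide: Widest slot of the leaning rack, 39 mm clear width, stays empty. Origin: middle of the slot's floor, 62 mm above the bench. z points out of the slot (panels slide in along -z) and leans 28 degrees from vertical, towards the robot; x runs along the slot, away from the robot and upward; y is horizontal, across it. A panel fully home has its origin at about x -1 mm, y 0, z 0 and its axes along these.
- rack_base: Board under the three fixed slots (66 mm apart, in any order), 170 x 215 x 12 mm; origin under its centre. Each slot, in its own frame: cheeks 8 mm thick from x -59 to +45 mm, straight to z 45 mm, then flared lips to z 58 mm (mouth 9.6 mm wider); lower end wall 57 mm high, inner face at x -51 mm, on which the panel's lower side edge rests; upper end open.
- sign_base: Round dark foot (84 mm across, 14 mm high) and pin of the sign, fixed. Origin under its centre, on the sign's vertical axis; x points roughly away from the robot, to the visitors. The sign on it is a light board 12 mm thick, 120 mm wide (60 mm either side of the axis), 60 to 165 mm above the bench.
- sign (a joint): Sign's angle, rad, growing anticlockwise seen from above, stops at 0 and pi. At 0 the board lies along y of sign_base, carved face (big rosette, border) to the robot, plain face to the visitors (+x); at pi the carved face looks to +x. It stays where left; friction 0.06 N m (about 1.5 N pushed 40 mm from the axis).
- mallet: Bystander: turned dark-wood carver's mallet standing on its head, 72 mm across, 225 mm tall; leave it alone. Origin at its underside or middle.
- gouge: Bystander: hand gouge lying flat, about 200 mm long; leave it alone. Origin at its underside or middle.
- sanding_block: Bystander: cork sanding block 100 x 60 x 30 mm lying flat; leave it alone. Origin at its underside or middle.
- brush: Bystander: brush lying flat, about 180 mm long; leave it alone. Origin at its underside or middle.
- glue: Bystander: white plastic bottle, 60 mm across, 160 mm tall, standing; leave it alone. Origin at its underside or middle.
- wax: Bystander: steel tin, 80 mm across, 50 mm tall; leave it alone. Origin at its underside or middle.
- offcut: Bystander: light wooden offcut 120 x 50 x 25 mm lying flat; leave it alone. Origin at its underside or middle.
Things that resemble listed ones, but are neither listed nor needed, are in the scene too. Leave any green look-alike of the panel_thin alone. Leave any black look-alike of the panel_thick alone.

How it is judged:
On the way, in this order (a step that is already met when the one before it is completed fails the run):
1. one of the panels is home in its own slot and let go (((x of panel_thin in the frame of seat_narrow between -0.01 and 0.01 m and y of panel_thin in the frame of seat_narrow between -0.006 and 0.006 m and z of panel_thin in the frame of seat_narrow between -0.005 and 0.006 m and angle between the z axis of panel_thin and the z axis of seat_narrow, either way round below 0.1 rad and angle between the x axis of panel_thin and the x axis of seat_narrow, either way round below 0.14 rad and linear speed of panel_thin below 0.03 m/s and contact force between panel_thin and the fingers below 0.2 N) or (x of panel_thick in the frame of seat_medium between -0.01 and 0.01 m and y of panel_thick in the frame of seat_medium between -0.006 and 0.006 m and z of panel_thick in the frame of seat_medium between -0.005 and 0.006 m and angle between the z axis of panel_thick and the z axis of seat_medium, either way round below 0.1 rad and angle between the x axis of panel_thick and the x axis of seat_medium, either way round below 0.14 rad and linear speed of panel_thick below 0.03 m/s and contact force between panel_thick and the fingers below 0.2 N))), for 0.2 s.
2. both panels are home in their own slots and let go (x of panel_thin in the frame of seat_narrow between -0.01 and 0.01 m and y of panel_thin in the frame of seat_narrow between -0.006 and 0.006 m and z of panel_thin in the frame of seat_narrow between -0.005 and 0.006 m and angle between the z axis of panel_thin and the z axis of seat_narrow, either way round below 0.1 rad and angle between the x axis of panel_thin and the x axis of seat_narrow, either way round below 0.14 rad and linear speed of each of panel_thin, panel_thick below 0.03 m/s and contact force between each of panel_thin, panel_thick and the fingers below 0.2 N and x of panel_thick in the frame of seat_medium between -0.01 and 0.01 m and y of panel_thick in the frame of seat_medium between -0.006 and 0.006 m and z of panel_thick in the frame of seat_medium between -0.005 and 0.006 m and angle between the z axis of panel_thick and the z axis of seat_medium, either way round below 0.1 rad and angle between the x axis of panel_thick and the x axis of seat_medium, either way round below 0.14 rad), for 0.2 s.
3. the sign has been turned half a turn (value of joint sign above 3 rad), for 0.2 s.
At the end, for the whole second after the job is handed in: Thin panel in the narrowest slot, thick panel in the middle one, right way up, home (6 mm of the floor, 10 mm of mid-length, 6 mm across, lean within 0.1 rad), released, at rest; sign at rest within 0.14 rad of its half-turn stop, carved face to the visitors (all of step 2 and value of joint sign above 3 rad and velocity of joint sign below 0.1 rad/s); the robot touches nothing.
It fails at once if a bystander was moved more than 30 mm (distance of any of mallet, gouge, sanding_block, brush, glue, wax, offcut from where it was at the start of the episode above 0.03 m).
It also fails if it takes over 72 s, if anything falls off the work surface, if the arm or the gripper's body presses on something with over 40 N, if the wrist force passes 120 N, or if a joint passes its speed limit or range.

## Working session

There is one attempt and no reset: what is moved stays moved. The work goes in short steps, each a Python script; the robot and the scene stay as the last script left them, time stands still between calls to the robot, and variables do not carry over. Pictures are saved under pics/ and viewed, at most 10 in all, crops included, and the job is handed in when it is done.

```bash
mkdir -p pics; ls; python3 - <<'E'
from cell import bot
import cv2,json
for c in ["side","top"]:
    im=bot.camera(c); cv2.imwrite(f"pics/{c}0.png",im[:,:,::-1])
    k=bot.calibration(c); print(c,{a:(b.tolist() if hasattr(b,'tolist') else b) for a,b in k.items()})
    for t in ["panel_thin","panel_thick","block_thin","block_thick","rack_base","sign_base","sign","seat_narrow","seat_medium","seat_wide"]:
        print(t,[(d["bbox"],round(d["confidence"],2)) for d in bot.search_frame(c,t)])
print(bot.calibration("wrist"),bot.read_clock(),bot.read_tool_rot())
E
```

```text
pics
side {'mtx': [[457.89298807771587, 0.0, 316.2493646697371], [0.0, 457.89298807771587, 238.15585125876646], [0.0, 0.0, 1.0]], 'k1': -0.10630279342537359, 'extrinsics': [[-0.8973221985815991, -0.4412426612831332, -0.010852916495733098, 0.4549378660941274], [-0.21737447281603448, 0.4631909909616279, -0.8591870835038994, 0.19913376684074188], [0.38413696841183653, -0.7686084957608544, -0.5115464492532426, 0.7728945469546776], [0.0, 0.0, 0.0, 1.0]]}
panel_thin [([423.2, 158.4, 12.4, 63.2], 0.92), ([359.8, 155.9, 40.2, 44.3], 0.67), ([328.5, 222.1, 61.7, 27.8], 0.34)]
panel_thick [([476.3, 224.5, 14.3, 19.3], 0.72), ([340.0, 180.0, 47.2, 53.4], 0.68)]
block_thin [([385.5, 196.1, 10.5, 15.0], 0.46)]
block_thick [([334.5, 222.9, 52.1, 29.2], 0.78), ([359.2, 154.2, 41.3, 45.7], 0.57)]
rack_base [([132.4, 307.8, 125.0, 93.3], 0.57)]
sign_base [([283.3, 192.9, 42.6, 89.2], 0.72), ([297.3, 192.7, 10.7, 69.7], 0.47), ([149.4, 310.3, 87.3, 67.4], 0.21)]
sign [([300.2, 193.6, 10.9, 70.4], 0.77), ([327.8, 175.0, 15.5, 31.6], 0.71)]
seat_narrow [([151.2, 311.4, 88.5, 65.5], 0.82)]
seat_medium [(
[... 1246 characters left out ...]
 50.3], 0.57), ([291.5, 209.1, 45.4, 36.0], 0.5), ([445.5, 213.9, 22.0, 35.9], 0.17)]
{'mtx': array([[336.72558515,   0.        , 318.31563402],
       [  0.        , 336.72558515, 239.44132595],
       [  0.        ,   0.        ,   1.        ]]), 'k1': 0.014613835592143496, 'hand_eye': array([[-3.78227368e-04, -9.62231261e-01, -2.72233094e-01,
         6.80544111e-02],
       [ 9.99999923e-01, -3.91859724e-04, -4.28920233e-06,
        -1.18786943e-03],
       [-1.02549981e-04, -2.72233075e-01,  9.62231335e-01,
        -1.42433653e-01],
       [ 0.00000000e+00,  0.00000000e+00,  0.00000000e+00,
         1.00000000e+00]])} 1.1 [-1.21930069e-05  9.82868261e-01  1.84309470e-01  1.63550563e-06]
```

```bash
python3 - <<'E'
import cv2
a=cv2.imread("pics/top0.png")[140:370,140:510]; cv2.imwrite("pics/top0c.png",cv2.resize(a,(800,497),interpolation=cv2.INTER_CUBIC))
a=cv2.imread("pics/side0.png")[130:420,110:510]; cv2.imwrite("pics/side0c.png",cv2.resize(a,(800,580),interpolation=cv2.INTER_CUBIC))
E
```

```text
(no output)
```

View pics/top0c.png

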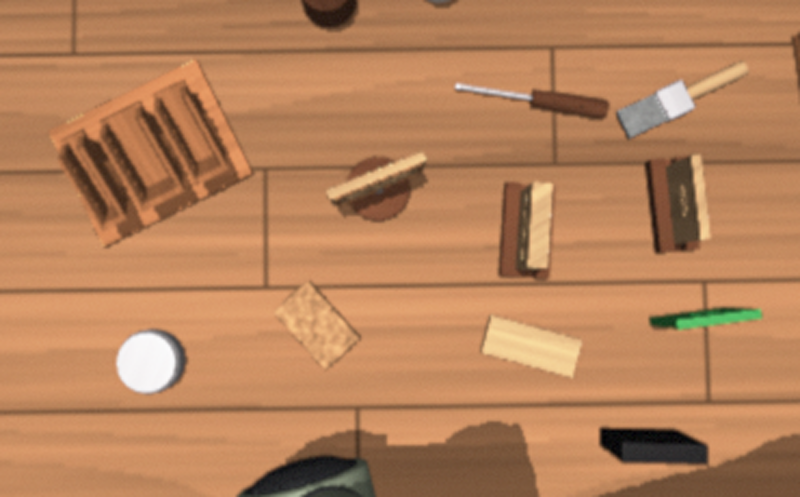

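View pics/side0c.png

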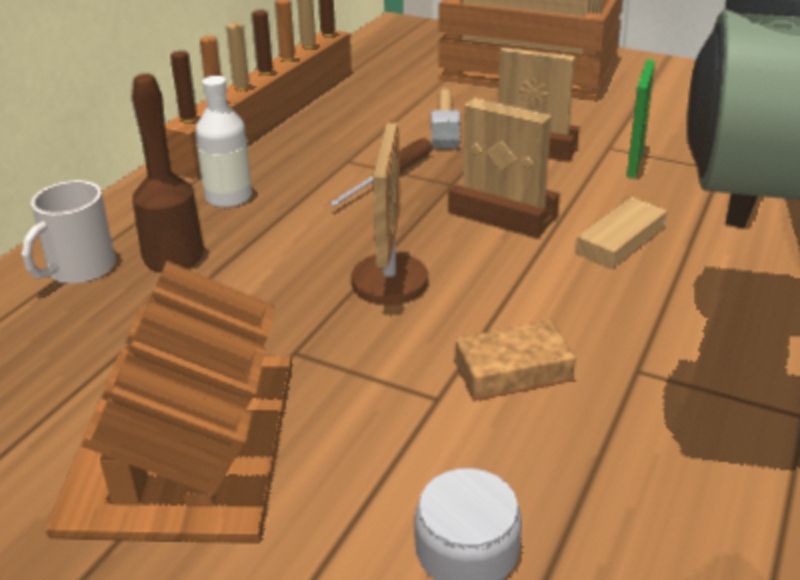

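The top view (2.16x crop) shows the rack at upper left. Its slots run left to right: narrow (90,185), wide (138,160), medium (187,128). The sign foot is at (378,190), the thick panel's top at (539,226) and the thin panel's top at (702,197). The green and black look-alikes lie lower right. The side view confirms the rosette panel is behind the lozenge one, and that the rack leans towards the robot.

```bash
cat > h.py <<'E'
from cell import bot
import numpy as np, cv2
from scipy.spatial.transform import Rotation as R
def q(Rm): 
    a=R.from_matrix(Rm).as_quat(); return [a[3],a[0],a[1],a[2]]
def toR(w): return R.from_quat([w[1],w[2],w[3],w[0]]).as_matrix()
def cam_pose(name,pos=None,rot=None):
    """camera->world 4x4"""
    c=bot.calibration(name)
    if name!="wrist": return np.linalg.inv(c["extrinsics"])
    T=np.eye(4); T[:3,:3]=toR(rot); T[:3,3]=pos
    return T@c["hand_eye"]
def dist(name):
    c=bot.calibration(name); return np.array(c["mtx"]),np.array([c["k1"],0,0,0,0.])
def ray(name,px,T):
    K,D=dist(name)
    u=cv2.undistortPoints(np.array(px,float).reshape(-1,1,2),K,D).reshape(-1,2)
    return T[:3,3],np.c_[u,np.ones(len(u))]@T[:3,:3].T
def onplane(name,px,z,T):
    o,d=ray(name,px,T); return o+d*((z-o[2])/d[:,2])[:,None]
def proj(name,P,T):
    K,D=dist(name); E=np.linalg.inv(T)
    return cv2.projectPoints(np.array(P,float).reshape(-1,1,3),cv2.Rodrigues(E[:3,:3])[0],E[:3,3],K,D)[0].reshape(-1,2)
def toolR(yaw,lean=0.):
    """tool z down, tipped by lean towards +x', tool y horizontal; yaw = heading of x' (panel x)"""
    z=np.array([np.sin(lean)*np.cos(yaw),np.sin(lean)*np.sin(yaw),-np.cos(lean)])
    y=np.array([np.sin(yaw),-np.cos(yaw),0]); return np.c_[np.cross(y,z),y,z]
def snap(fn):
    p,r=bot.read_position(),bot.read_tool_rot(); im=bot.camera("wrist")
    cv2.imwrite(f"pics/{fn}.png",im[:,:,::-1]); np.savez(f"pics/{fn}.npz",p=p,r=r); return cam_pose("wrist",p,r)
E
python3 - <<'E'
from h import *
T=cam_pose("top")
f=lambda L:np.array(L)/(800/370)+140
for n,L,z in [("thick",[(530,183),(553,183),(548,270),(525,268)],.14),("thin",[(692,155),(703,155),(711,238),(700,240)],.14),
  ("foot",[(378,190)],.014),("signtop",[(330,193),(425,157)],.165),("rack",[(107,245),(252,177),(195,60),(50,137)],.012)]:
    P=onplane("top",f(L),z,T); print(n,P.round(3).tolist(),P.mean(0).round(3))
for yaw,pos in [(0.05,(.53,-.17,.33)),(-.1,(.53,-.32,.33)),(.48,(.55,.28,.33))]:
  for y in (yaw,yaw+np.pi):
    print(y,bot.solve_ik(pos,q(toolR(y,0))))
  print('lean',bot.solve_ik(pos,q(toolR(yaw,.4887))), toolR(yaw,.4887).round(2).tolist())
E
```

```text
thick [[0.534, -0.2, 0.14], [0.533, -0.227, 0.14], [0.432, -0.218, 0.14], [0.435, -0.192, 0.14]] [ 0.484 -0.209  0.14 ]
thin [[0.564, -0.39, 0.14], [0.564, -0.403, 0.14], [0.467, -0.409, 0.14], [0.464, -0.396, 0.14]] [ 0.515 -0.399  0.14 ]
foot [[0.54, -0.021, 0.014]] [ 0.54  -0.021  0.014]
signtop [[0.523, 0.032, 0.165], [0.563, -0.077, 0.165]] [ 0.543 -0.023  0.165]
rack [[0.474, 0.33, 0.012], [0.56, 0.142, 0.012], [0.715, 0.216, 0.012], [0.616, 0.405, 0.012]] [0.591 0.273 0.012]
0.05 [-0.44300799  0.29562749  0.01576886  1.29093769  0.          2.64858466]
3.191592653589793 [-0.44300799  0.29562749  0.01576886  1.29093769  0.         -0.49300799]
lean [-0.60215776 -0.02972505 -0.47843927  0.72224781  0.28893107  2.54837284] [[0.88, 0.05, 0.47], [0.04, -1.0, 0.02], [0.47, 0.0, -0.88]]
-0.1 [-0.66235128  0.42293082  0.20012625  1.34799175  0.          2.57924138]
3.041592653589793 [-0.66235128  0.42293082  0.20012625  1.34799175  0.         -0.56235128]
lean [-0.81670018  0.10645913 -0.33322248  0.74982885  0.31351114  2.48587751] [[0.88, -0.1, 0.47], [-0.09, -1.0, -0.05], [0.47, 0.0, -0.88]]
0.48 [0.35135555 0.41885553 0.19393115 1.34587194 0.         3.0129482 ]
3.621592653589793 [ 0.35135555  0.41885553  0.19393115  1.34587194  0.         -0.12864445]
lean [ 0.31246787  0.05068285 -0.40771625  0.62951875  0.0783655   2.99336674] [[0.78, 0.46, 0.42], [0.41, -0.89, 0.22], [0.47, 0.0, -0.88]]
```

```bash
python3 - <<'E'
s=open('h.py').read()
s=s.replace("return np.c_[np.cross(y,z),y,z]","y=-y; return np.c_[np.cross(y,z),y,z]")
open('h.py','w').write(s)
E
python3 - <<'E'
from h import *
L=np.radians(28)
bot.move_pose([.515,-.399,.30],q(toolR(-.05))); snap("thin1"); print(bot.read_clock())
bot.move_pose([.484,-.209,.30],q(toolR(.06))); snap("thick1"); print(bot.read_clock())
bot.move_pose([.498,.228,.27],q(toolR(.455,L))); snap("rack1"); print(bot.read_clock())
bot.move_pose([.53,.28,.30],q(toolR(.455,0))); snap("rack2"); print(bot.read_clock())
a,b=[cv2.imread(f"pics/{n}.png") for n in("thin1","thick1")]
cv2.imwrite("pics/m1.png",np.hstack([a[:,120:520],b[:,120:520]]))
E
```

```text
3.0167
3.8583
5.5083
6.3333
```

View pics/m1.png

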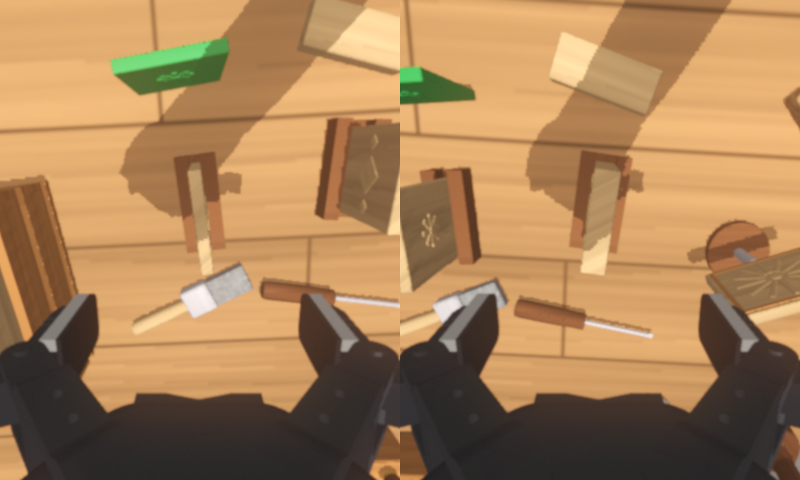

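View pics/rack1.png

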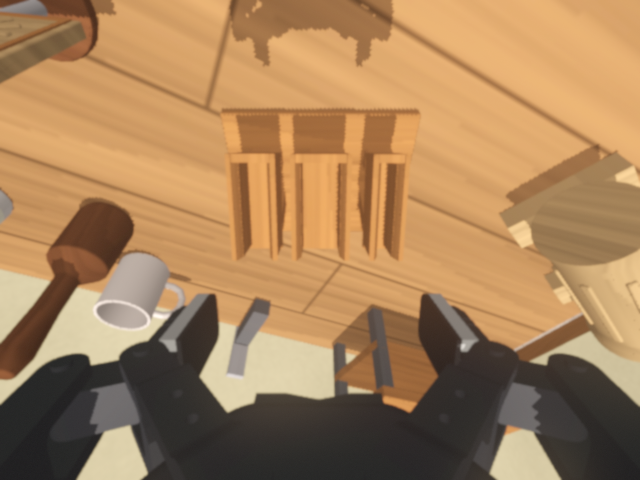

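View pics/rack2.png

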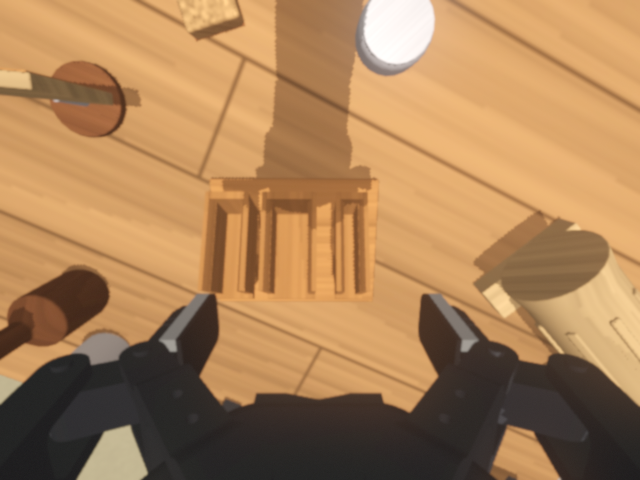

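Left of the montage shows the thin panel's top running from (190,165) to (207,275). Right shows the thick panel's, from (605,160) to (593,275). In rack1 the medium slot is centred near column 255, the wide near 321 and the narrow near 388, with cheeks spanning rows 153–259. Next I'll overlay a model.

```bash
cat > model.py <<'E'
from h import *
L=np.radians(28)
def slotT(X,Y,yaw,off=0.):
    """slot frame; off = y offset along rack from wide slot"""
    c,s=np.cos(yaw),np.sin(yaw); T=np.eye(4)
    x=np.array([np.cos(L)*c,np.cos(L)*s,np.sin(L)]); y=np.array([-s,c,0]); T[:3,:3]=np.c_[x,y,np.cross(x,y)]
    T[:3,3]=[X,Y,.062]; T[:3,3]+=off*y; return T
def pts(T,P): return np.array(P)@T[:3,:3].T+T[:3,3]
OFF={"m":-.066,"w":0,"n":.066}; W={"m":.027,"w":.039,"n":.015}
def load(n):
    d=np.load(f"pics/{n}.npz"); return cam_pose("wrist",d["p"],d["r"])
E
python3 - <<'E'
from model import *
from scipy.optimize import least_squares
T=load("rack1")
pr=lambda v:np.vstack([proj("wrist",pts(slotT(*v,OFF[k]),[(-.059,0,.058),(.045,0,.058)]),T) for k in "mwn"])
obs=np.array([(253,155),(257,257),(321,155),(321,257),(390,155),(388,257)],float)
r=least_squares(lambda v:(pr(v)-obs).ravel(),[.6,.28,.45]); print(r.x,r.cost,r.fun.round(1))
v=r.x; np.save("rack.npy",v)
def crop(n,x0,y0,x1,y1,s):
    Tc=load(n); im=cv2.resize(cv2.imread(f"pics/{n}.png")[y0:y1,x0:x1],None,fx=s,fy=s,interpolation=cv2.INTER_CUBIC)
    for k in "mwn":
        S=slotT(*v,OFF[k]); w=W[k]/2
        for pl in ([(-.051,-w,0),(.045,-w,0),(.045,w,0),(-.051,w,0),(-.051,-w,0)],[(-.059,-w-.0048,.058),(.045,-w-.0048,.058),(.045,w+.0048,.058),(-.059,w+.0048,.058),(-.059,-w-.0048,.058)]):
            p=((proj("wrist",pts(S,pl),Tc)-[x0,y0]+.5)*s).astype(int); cv2.polylines(im,[p],False,(255,0,0) if pl[0][2]==0 else (0,0,255),1)
    return im
a=crop("rack1",215,100,425,270,2.9); a=cv2.resize(a,(400,324)) if 0 else crop("rack1",220,140,420,265,4)
cv2.imwrite("pics/m2.png",a)
E
```

```text
[0.5935967  0.27851933 0.45922082] 36.01186625077011 [-3.5 -1.5 -1.1  3.6  0.5 -1.8  0.7  3.3  3.6 -2.3 -0.3  3.1]
```

View pics/m2.png

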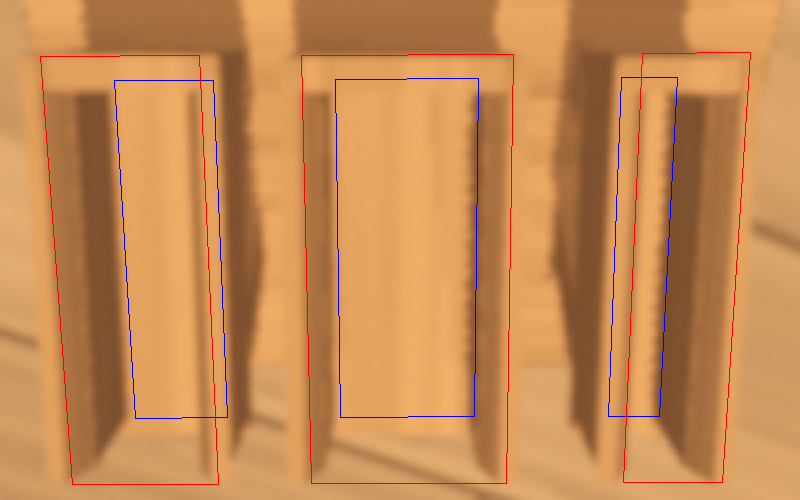

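```bash
cat > fit.py <<'E'
from model import *
from scipy.optimize import least_squares
def slotv(v,k): 
    S=slotT(*v[:3],OFF[k]); S[2,3]+=v[3]; return S
def crop(n,x0,y0,x1,y1,s,v):
    Tc=load(n); im=cv2.resize(cv2.imread(f"pics/{n}.png")[y0:y1,x0:x1],None,fx=s,fy=s,interpolation=cv2.INTER_CUBIC)
    for k in "mwn":
        S=slotv(v,k); w=W[k]/2
        for pl in ([(-.051,-w,0),(.045,-w,0),(.045,w,0),(-.051,w,0),(-.051,-w,0)],[(-.059,-w-.0048,.058),(.045,-w-.0048,.058),(.045,w+.0048,.058),(-.059,w+.0048,.058),(-.059,-w-.0048,.058)]):
            p=((proj("wrist",pts(S,pl),Tc)-[x0,y0]+.5)*s).astype(int); cv2.polylines(im,[p],False,(255,0,0) if pl[0][2]==0 else (0,0,255),1)
    return im
E
python3 - <<'E'
from fit import *
T=load("rack1")
# (slot, point, u or None, v or None) in 4x crop coords
M={k:W[k]/2+.0048 for k in W}
o=[("w",(-.051,-M["w"],.058),304,None),("w",(.045,-M["w"],.058),313,None),("w",(-.051,M["w"],.058),510,None),("w",(.045,M["w"],.058),504,None),
("m",(-.051,-M["m"],.058),49,None),("m",(.045,-M["m"],.058),72,None),("n",(-.051,M["n"],.058),742,None),("n",(.045,M["n"],.058),722,None),
("w",(-.051,0,.057),None,91),("m",(-.051,0,.057),None,92),("n",(-.051,0,.057),None,92),("w",(-.059,0,.058),None,54),
("w",(.045,-M["w"],.058),None,482),("m",(.045,-M["m"],.058),None,482),("n",(.045,M["n"],.058),None,482),
("m",(.03,-W["m"]/2,0),118,None),("w",(0,-W["w"]/2,0),338,None),("w",(0,W["w"]/2,0),475,None),("n",(-.01,W["n"]/2,0),664,None)]
def f(v):
    e=[]
    for k,p,a,b in o:
        u=(proj("wrist",pts(slotv(v,k),[p]),T)[0]-[220,140]+.5)*4
        e.append((u[0]-a if a is not None else u[1]-b)/4)
    return np.array(e+[v[3]*500])
r=least_squares(f,[.594,.2785,.459,0]); print(r.x.round(4),r.fun.round(1)); np.save("rack.npy",r.x)
cv2.imwrite("pics/m3.png",crop("rack2",195,165,385,310,4,r.x))
E
```

```text
[ 0.5946  0.2784  0.451  -0.0011] [-0.2 -0.9  0.7 -0.3 -1.3 -0.4  1.  -1.1  0.  -0.4 -0.1  0.4  0.1  0.
  0.3  3.1 -0.4 -0.3  0.6 -0.5]
```

View pics/m3.png

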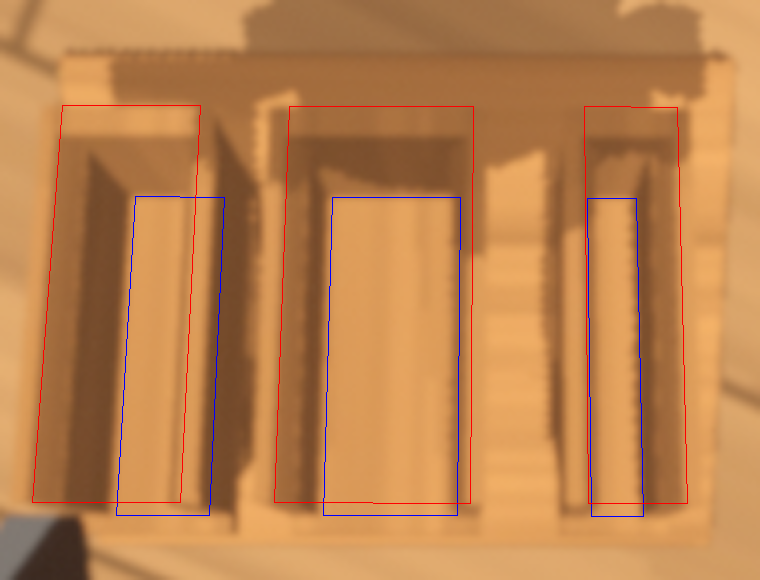

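The overlay agrees with the second view to about 1 mm; I'll shift it 0.5 mm towards -y. Next, the panel tops up close.

```bash
python3 - <<'E'
from fit import *
v=np.load("rack.npy"); v[0]+=.0005*np.sin(v[2]); v[1]-=.0005*np.cos(v[2]); np.save("rack.npy",v)
out=[]
for n,c,yaw,t in [("thin1",(.515,-.399),-.05,.012),("thick1",(.484,-.209),.07,.024)]:
    T=load(n); x0,y0=270,140
    im=cv2.resize(cv2.imread(f"pics/{n}.png")[y0:y0+145,x0:x0+100],None,fx=4,fy=4,interpolation=cv2.INTER_CUBIC)
    Rm=np.array([[np.cos(yaw),-np.sin(yaw)],[np.sin(yaw),np.cos(yaw)]])
    P=[np.r_[np.array(c)+Rm@[a,b],.14] for a,b in((-.05,-t/2),(.05,-t/2),(.05,t/2),(-.05,t/2))]
    p=((proj("wrist",P,T)-[x0,y0]+.5)*4).astype(int); cv2.polylines(im,[p],True,(0,0,255),1); out.append(im)
    print(n,proj("wrist",P,T).round(1).tolist())
cv2.imwrite("pics/m4.png",np.hstack(out))
E
```

```text
thin1 [[310.3, 168.0], [311.2, 274.2], [323.6, 274.1], [324.0, 168.0]]
thick1 [[304.2, 166.9], [306.6, 273.0], [331.5, 272.7], [331.5, 166.6]]
```

View pics/m4.png

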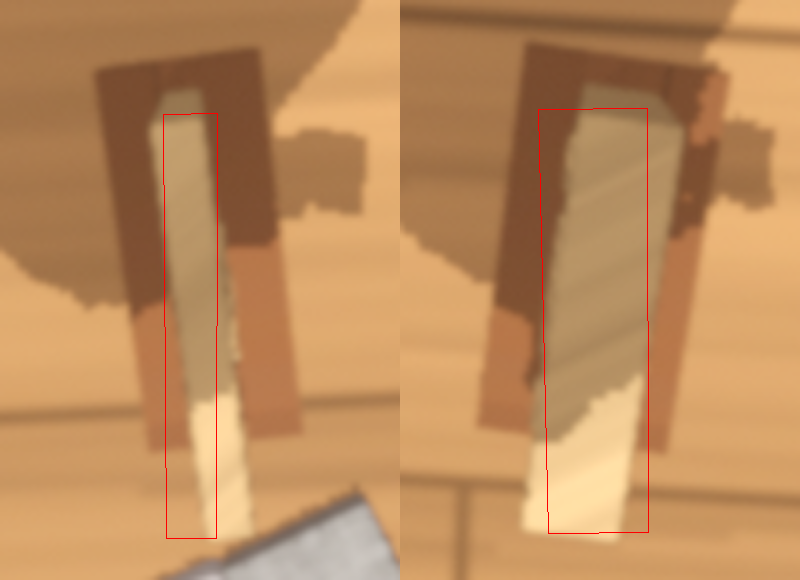

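The thin panel's top corners in the 4x crop are (150,126), (202,120), (253,540) and (205,545). The thick panel's are (574,110), (684,127), (619,541) and (524,529). Both are rotated relative to my guess, so I'll compute their poses and pick up the thick panel.

```bash
cat > act.py <<'E'
from fit import *
def pose(n,C):
    P=onplane("wrist",np.array(C)/4-.5+[270,140],.14,load(n)); d=(P[2]+P[3]-P[0]-P[1])[:2]/2
    w=np.linalg.norm(P[1]-P[0]),np.linalg.norm(P[2]-P[3]); print(n,P.mean(0).round(4),np.linalg.norm(d).round(4),np.round(w,4))
    return P.mean(0)[:2],np.arctan2(d[1],d[0])
THIN=pose("thin1",[(150,126),(202,120),(253,541),(205,544)])
THICK=pose("thick1",[(174,110),(284,127),(219,541),(124,529)])
v=np.load("rack.npy")
def st(): print(round(bot.read_clock(),2),bot.read_position().round(4),bot.read_ft_force().round(1),round(bot.read_gripper_width(),3))
def pick(c,yaw,op):
    Q=q(toolR(yaw)); bot.set_gripper(op,60)
    bot.move_pose([*c,.22],Q); st()
    print(bot.move_linear([*c,.096],.1,until_force=12)); st()
    bot.set_gripper(0.); st(); print("finger",bot.read_finger_force())
    print(bot.move_linear([*c,.25],.12)); st(); print("finger",bot.read_finger_force())
def slotp(k,x,y,z): return pts(slotv(v,k),[(x,y,z)])[0]
E
python3 - <<'E'
from act import *
print(THIN,THICK,v)
Q=q(toolR(v[2],L))
for k in "mn":
    for z in (.086,.19,.21): print(k,z,slotp(k,0,0,z).round(3),bot.solve_ik(slotp(k,0,0,z),Q))
pick(*THICK,.7)
E
```

```text
thin1 [ 0.5166 -0.3962  0.14  ] 0.0998 [0.0115 0.0116]
thick1 [ 0.4852 -0.2082  0.14  ] 0.0992 [0.0246 0.0231]
(array([ 0.51662065, -0.39620067]), np.float64(0.07277807139787372)) (array([ 0.48518615, -0.20820497]), np.float64(-0.07423642856355464)) [ 0.59485947  0.2779093   0.45100251 -0.00109492]
m 0.086 [0.587 0.201 0.137] [ 0.13952772  0.26963911 -0.69720684  0.1354148   0.14437663 -0.27696281]
m 0.19 [0.543 0.18  0.229] [ 0.1044244   0.05659842 -0.67408167  0.3763932   0.16015451 -0.30868788]
m 0.21 [0.535 0.176 0.246] [ 0.09675658  0.01904595 -0.6628373   0.42631025  0.16358036 -0.3156387 ]
n 0.086 [0.53  0.32  0.137] [ 0.41553378  0.2640615  -0.70929505  0.10900834  0.01664883 -0.03131992]
n 0.19 [0.486 0.298 0.229] [ 0.41143434  0.04790585 -0.6873554   0.34716739  0.01857235 -0.03494064]
n 0.21 [0.477 0.294 0.246] [ 0.41053453  0.00969267 -0.67634023  0.39641066  0.01899452 -0.0357354 ]
8.53 [ 0.4857 -0.2075  0.2202] [ 0.7  0.8 -0.4] 0.7
False
9.92 [ 0.4857 -0.2085  0.0966] [ 0.7  0.2 -0.9] 0.701
10.33 [ 0.4856 -0.2086  0.0965] [-0.5 -0.1  3. ] 0.274
finger 59.151467084884644
False
11.77 [ 0.4847 -0.2079  0.2492] [ 1.1  0.5 -1.6] 0.272
finger 58.79190802574158
```

```bash
cat >> act.py <<'E'
def insert(k,c,yaw,op):
    Q=q(toolR(v[2],L))
    bot.move_linear([*c,.33],.2)
    bot.move_pose(slotp(k,.001,0,.25),Q)
    bot.move_linear(slotp(k,.001,0,.165),.15); st()
    print("entry",bot.move_linear(slotp(k,.001,0,.092),.06,until_force=12)); st(); 
    p=(np.linalg.inv(slotv(v,k))@np.r_[bot.read_position(),1])[:3]; print("slot-frame TCP",p.round(4))
    return p
E
python3 - <<'E'
from act import *
p=insert("m",*THICK,.7)
E
```

```text
thin1 [ 0.5161 -0.3968  0.14  ] 0.0998 [0.0115 0.0116]
thick1 [ 0.4847 -0.2088  0.14  ] 0.0992 [0.0246 0.0231]
14.44 [0.5551 0.1847 0.2074] [ 0.3  0.3 -2. ] 0.275
entry False
15.81 [0.5856 0.2    0.1429] [ 0.  -1.8 -3. ] 0.273
slot-frame TCP [ 0.0011 -0.0001  0.0922]
```

```bash
cat >> act.py <<'E'
def seat(k,op):
    print("floor",bot.move_linear(slotp(k,.001,0,.082),.03,until_force=10)); st()
    p=(np.linalg.inv(slotv(v,k))@np.r_[bot.read_position(),1])[:3]; print("slot-frame TCP",p.round(4))
    bot.set_gripper(op); st()
    bot.move_linear(slotp(k,.001,0,.17),.15); st()
E
python3 - <<'E'
from act import *
seat("m",.55)
bot.move_linear(slotp("m",.001,0,.25),.2); snap("after_m")
bot.move_pose([.45,-.1,.33],q(toolR(0)))
pick(*THIN,.6)
E
```

```text
thin1 [ 0.5168 -0.3962  0.14  ] 0.1 [0.0116 0.0116]
thick1 [ 0.4853 -0.2082  0.14  ] 0.0994 [0.0246 0.0231]
floor True
16.09 [0.5886 0.201  0.1383] [-0.7 -1.5  2.1] 0.271
slot-frame TCP [ 0.0018 -0.0005  0.0868]
16.44 [0.5872 0.2007 0.1371] [-0.2 -0.4  0.3] 0.551
17.15 [0.5525 0.1841 0.2112] [-0.1  0.8  0.7] 0.551
20.27 [ 0.5172 -0.3952  0.2209] [-0.4  1.  -0.5] 0.603
False
21.66 [ 0.5173 -0.3967  0.0968] [-0.3 -0.8  0.4] 0.597
22.09 [ 0.5171 -0.3966  0.0965] [0.3 0.6 2.4] 0.134
finger 58.7655383348465
False
23.52 [ 0.5164 -0.3959  0.249 ] [ 0.2  0.5 -0.5] 0.13
finger 58.57521951198578
```

View pics/after_m.png

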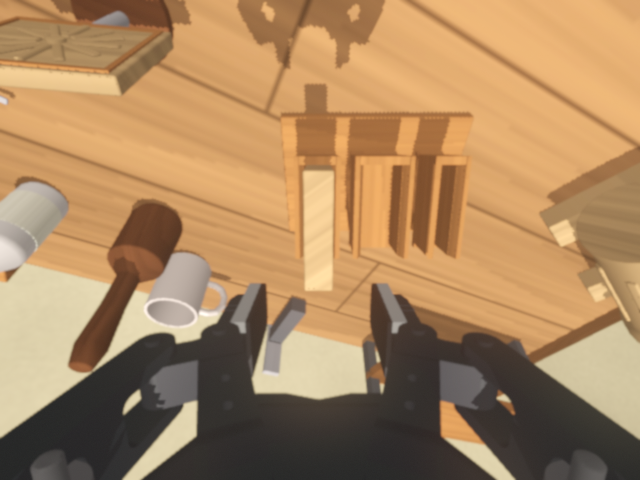

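The thick panel sits in the medium slot: its top runs (302,168)–(333,290), parallel to the cheeks, and the floor contact depth is as expected. The thin panel is gripped; next I insert it.

```bash
python3 - <<'E'
from act import *
bot.move_linear([*THIN[0],.36],.2)
bot.move_pose(slotp("n",.001,0,.29),q(toolR(v[2],L)))
bot.move_linear(slotp("n",.001,0,.165),.2); st()
print("entry",bot.move_linear(slotp("n",.001,0,.092),.05,until_force=12)); st()
p=(np.linalg.inv(slotv(v,"n"))@np.r_[bot.read_position(),1])[:3]; print(p.round(4))
if p[2]<.094: seat("n",.4); bot.move_linear(slotp("n",.001,0,.25),.2); snap("after_n")
E
```

```text
thin1 [ 0.5162 -0.3966  0.14  ] 0.0998 [0.0115 0.0116]
thick1 [ 0.4848 -0.2086  0.14  ] 0.0992 [0.0246 0.0231]
27.41 [0.4975 0.3038 0.2075] [ 0.4 -1.1 -0.8] 0.137
entry False
29.02 [0.5281 0.3188 0.1429] [ 0.5 -0.3 -1.3] 0.135
[ 0.0011 -0.0001  0.0922]
floor True
29.3 [0.5309 0.3201 0.1383] [-1.3 -0.5  1.8] 0.134
slot-frame TCP [ 0.0017 -0.0001  0.0867]
29.65 [0.53   0.3195 0.1373] [-0.2  1.4 -0.3] 0.399
30.36 [0.495  0.3029 0.2112] [-0.7  0.6  0.3] 0.397
```

```bash
cat > sign.py <<'E'
from act import *
C=np.array([.541,-.022]); YS=.355; Z=.115; Rr=.042
def fp(th,d):
    a=YS+th; n=np.array([np.cos(a),np.sin(a)]); e=np.array([np.sin(a),-np.cos(a)])
    return np.r_[C+Rr*e-d*n,Z], q(toolR(a+np.pi))
E
python3 - <<'E'
from sign import *
for t in np.linspace(0,3.2,5):
    print(fp(t,.017)[0].round(3),bot.solve_ik(*fp(t,.017)))
p,Q=fp(0,.05)
bot.move_pose([*p[:2],.30],Q); j=bot.read_joint_positions(); print(j)
bot.set_gripper(0.)
if j[5]>1.5:
    print(bot.move_linear(p,.15,until_force=10)); st()
    for t in np.radians(np.arange(0,166,15)):
        p,Q=fp(t,.017); print(round(t,2),bot.move_linear(p,.04 if t==0 else .05,rotation=Q,until_force=15)); 
    st()
E
```

```text
thin1 [ 0.5168 -0.3962  0.14  ] 0.1 [0.0116 0.0116]
thick1 [ 0.4853 -0.2082  0.14  ] 0.0994 [0.0246 0.0231]
[ 0.54  -0.067  0.115] [-0.25980101  0.42123124 -0.37352128  0.77604381  0.          2.52679164]
[ 0.573 -0.055  0.115] [-0.22324907  0.47242862 -0.28814168  0.81022602  0.          1.76334359]
[ 0.586 -0.022  0.115] [-0.16330993  0.49151088 -0.25560941  0.82367603  0.          1.02328272]
[0.573 0.01  0.115] [-0.11055583  0.46837478 -0.29500457  0.80741698  0.          0.27603683]
[0.54  0.023 0.115] [-0.09354201  0.41530285 -0.38322057  0.77227291  0.         -0.50694936]
[-2.96543371e-01  2.23358562e-01 -1.56185849e-01  1.19160031e+00
  1.30304664e-04  2.48920730e+00]
False
34.92 [ 0.5094 -0.0789  0.1158] [0.7 0.1 0.3] -0.002
0.0 False
0.26 False
0.52 False
0.79 False
1.05 False
1.31 False
1.57 False
1.83 False
2.09 False
2.36 False
2.62 False
2.88 True
40.28 [0.561  0.0216 0.1168] [2.5 1.2 0.7] -0.003
```

```bash
python3 - <<'E'
from sign import *
a=bot.camera("side")[:,:,::-1]; b=bot.camera("top")[:,:,::-1]; w=cv2.imread("pics/after_n.png")
snap("s1"); s=cv2.imread("pics/s1.png")
A=cv2.resize(a[170:320,200:400],(400,300)); B=cv2.resize(b[160:310,210:410],(400,300))
cv2.imwrite("pics/f.png",np.vstack([np.hstack([A,B]),np.hstack([cv2.resize(w,(400,300)),cv2.resize(s,(400,300))])]))
st(); print(bot.read_joint_positions())
E
```

```text
thin1 [ 0.5162 -0.3966  0.14  ] 0.0998 [0.0115 0.0116]
thick1 [ 0.4848 -0.2086  0.14  ] 0.0992 [0.0246 0.0231]
40.43 [0.561  0.0212 0.1165] [2.8 1.1 0.1] -0.002
[-0.09478272  0.43974891 -0.33844897  0.78047189  0.0020906  -0.17810711]
```

View pics/f.png

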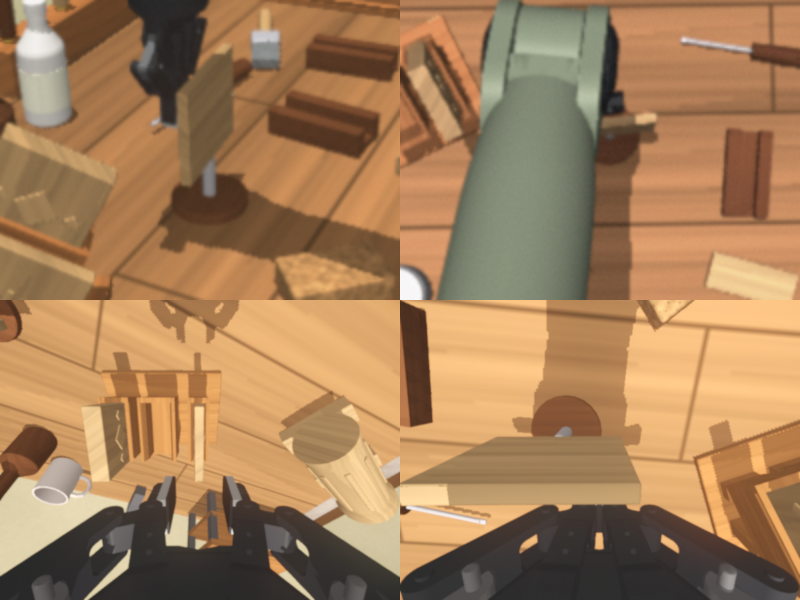

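Both panels stand home in their slots (lower left), and the sign is about 15° short of its stop. The reading is only about 3 N, which is friction, so I'll push on slowly.

```bash
python3 - <<'E'
from sign import *
f0=bot.read_ft_force()
for t in (2.93,3.0,3.07,3.14,3.2,3.26):
    p,Q=fp(t,.017); h=bot.move_linear(p,.02,rotation=Q,until_force=12)
    f=bot.read_ft_force(); print(t,h,f.round(1),(bot.read_position()-p).round(4))
    if h or np.linalg.norm(f-f0)>10: break
snap("s2"); st(); print(bot.read_joint_positions(),bot.read_tool_rot())
# board top edge directions in the wrist picture
g=cv2.Canny(cv2.imread("pics/s2.png",0),60,150); l=cv2.HoughLinesP(g[180:360],1,np.pi/360,50,minLineLength=120,maxLineGap=8)
print(None if l is None else [x[0].tolist() for x in l][:8])
E
```

```text
thin1 [ 0.5162 -0.3966  0.14  ] 0.0998 [0.0115 0.0116]
thick1 [ 0.4848 -0.2086  0.14  ] 0.0992 [0.0246 0.0231]
2.93 True [2.2 1.  0.9] [ 0.0094 -0.0005  0.0015]
40.78 [0.5613 0.0215 0.1165] [1.  0.9 0.7] -0.003
[-0.09445743  0.43858449 -0.34053053  0.77709828  0.00239749 -0.20272363] [ 7.38856298e-03 -5.41139168e-02  9.98507427e-01  1.06047759e-04]
[[208, 111, 387, 114], [80, 143, 229, 145], [0, 32, 130, 45], [467, 81, 618, 33], [37, 107, 189, 110], [5, 146, 132, 174]]
```

```bash
python3 - <<'E'
from sign import *
def lines(img,name,T,roi,z=.165,ml=20):
    x0,y0,x1,y1=roi; g=cv2.resize(img[y0:y1,x0:x1],None,fx=3,fy=3,interpolation=cv2.INTER_CUBIC)
    l=cv2.HoughLinesP(cv2.Canny(g,50,120),1,np.pi/360,30,minLineLength=ml*3,maxLineGap=6)
    for a in ([] if l is None else l[:10,0]):
        P=onplane(name,a.reshape(2,2)/3+[x0,y0],z,T); d=P[1]-P[0]
        print(name,P[:,:2].round(3).tolist(),"heading",round((np.arctan2(d[1],d[0])-np.pi/2+np.pi/2)%np.pi-np.pi/2,3))
Tt=cam_pose("top")
print("before");lines(cv2.imread("pics/top0.png",0),"top",Tt,(285,205,345,245))
print("now");lines(cv2.cvtColor(bot.camera("top"),cv2.COLOR_RGB2GRAY),"top",Tt,(305,205,345,245),ml=8)
print("wrist before");lines(cv2.imread("pics/rack2.png",0),"wrist",load("rack2"),(0,60,135,120))
print("wrist now");lines(cv2.imread("pics/s2.png",0),"wrist",load("s2"),(0,270,639,345),ml=50)
E
```

```text
thin1 [ 0.5162 -0.3965  0.14  ] 0.0998 [0.0115 0.0116]
thick1 [ 0.4848 -0.2086  0.14  ] 0.0992 [0.0246 0.0231]
before
top [[0.516, 0.032], [0.537, -0.023]] heading 0.375
top [[0.526, 0.003], [0.559, -0.076]] heading 0.391
top [[0.538, 0.008], [0.561, -0.051]] heading 0.363
now
top [[0.512, -0.006], [0.549, -0.008]] heading 1.514
top [[0.536, -0.013], [0.541, -0.056]] heading 0.099
top [[0.552, -0.01], [0.58, -0.01]] heading 1.558
wrist before
wrist now
```

```bash
python3 - <<'E'
from sign import *
p0=bot.read_position(); x=toolR; a=.10+np.pi  # board normal direction of motion
n=np.array([np.cos(a),np.sin(a),0])
print("start",bot.read_ft_force().round(1),bot.read_moment().round(2))
h=bot.move_linear(p0+.02*n,.02,until_force=28); 
print(h,((bot.read_position()-p0)@n).round(4),bot.read_ft_force().round(1),bot.read_joint_efforts().round(1)); st()
E
```

```text
thin1 [ 0.5162 -0.3965  0.14  ] 0.0998 [0.0115 0.0116]
thick1 [ 0.4848 -0.2086  0.14  ] 0.0992 [0.0246 0.0231]
start [1.6 0.2 0.5] [ 0.03 -0.28 -0.04]
True -0.0008 [3.3 0.3 0.9] [ -0.  -45.5  21.1   0.7  -0.1  -0. ]
41.42 [0.5622 0.0205 0.119 ] [3.3 0.3 0.9] 0.0
```

Three firm stops at the same place, the last at 28 N, suggest this is the joint's own stop. To rule out a gripper snag, I'll push the other end from the robot side and measure the contact.

```bash
python3 - <<'E'
from sign import *
p=bot.read_position(); n=np.array([np.cos(.1),np.sin(.1),0])
bot.move_linear(p+.035*n,.1); bot.move_linear(p+.035*n+[0,0,.16],.2)
e=np.array([np.sin(.1),-np.cos(.1),0]); c=np.r_[C,.115]
s=c+.045*e-.05*n
bot.move_pose(s+[0,0,.16],q(toolR(.1))); im=bot.camera("top"); cv2.imwrite("pics/topb.png",im[:,:,::-1])
bot.move_linear(s,.15,until_force=12); st()
h=bot.move_linear(c+.045*e+.003*n,.03,until_force=12)
P=bot.read_position(); print(h,"dist to midplane",(P-c)@n); st()
if h: h=bot.move_linear(P+.015*n,.02,until_force=25); print(h,"moved",(bot.read_position()-P)@n,bot.read_ft_force().round(1)); st()
E
```

```text
thin1 [ 0.5162 -0.3965  0.14  ] 0.0999 [0.0115 0.0116]
thick1 [ 0.4848 -0.2086  0.14  ] 0.0992 [0.0246 0.0231]
44.76 [ 0.4964 -0.0718  0.1157] [-0.6 -0.5 -0.3] -0.003
True dist to midplane -0.01698716838309965
45.9 [ 0.5286 -0.0683  0.114 ] [ 0.5  0.2 -0.2] -0.001
True moved -0.0008005958142573856 [-0.1 -0.8 -0.9]
46.41 [ 0.5277 -0.0674  0.1115] [-0.1 -0.8 -0.9] 0.005
```

The other end is also rigid, at exactly the expected distance and under 25 N, so the sign is on its stop. It evidently started a little past 0. I'll retreat and hand in.

```bash
python3 - <<'E'
from sign import *
p=bot.read_position(); n=np.array([np.cos(.1),np.sin(.1),0])
bot.move_linear(p-.04*n,.1); bot.move_linear(p-.04*n+[0,0,.17],.2); bot.wait(.5); st()
print(bot.close_job())
E
```

```text
thin1 [ 0.5162 -0.3965  0.14  ] 0.0998 [0.0115 0.0116]
thick1 [ 0.4848 -0.2086  0.14  ] 0.0992 [0.0246 0.023 ]
48.46 [ 0.4878 -0.0714  0.2814] [-0.5  0.  -1. ] 0.001
the job is handed in; nothing more can be done
None
```

The job is handed in at about 48 s, with no verdict returned: both panels are home and released in their matching slots, and the sign is against a hard stop I take to be the half-turn one, though by the pictures it turned only about 2.87 rad from where it started.

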